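# Unlock, reset and relock the dial of an inductance standard

### The arm

A 7-joint arm with a two-finger parallel gripper is mounted at the origin on the work surface. World frame = base frame: x ahead of the robot, y to its left, z up, the work surface at z = 0. Lengths are in mm, angles in rad, forces in N, time in s.
With the tool pointing down it reaches from about 400 to 875 mm from the base axis. Payload 4.4 kg.
Tool frame: the origin (TCP) lies at the very end of the fingers, on their centre line; the grasp point (between the pads) lies 19 mm behind it; z points along the fingers, y is the line along which they close (so a half turn about z gives the same grasp; the last joint's range is limited). The gripper opens to 85 mm and grips with 20 to 120 N. Pads are 22 mm wide; open, the fingers measure 114 mm over their backs; the gripper's body (76 mm by 85 mm) begins 54 mm behind the grasp point. The pads swing forward as they close: fully open they stand 13 mm farther back than shut.
Start: joints at [1.084, 0.628, 0.038, 1.517, -0.027, 0.996, -0.02], TCP at [265.547, -593.298, 231.313] pointing down, gripper open.
Joint ranges: [-3.06, 3.06], [-0.37, 2.12], [-1.25, 1.32], [0.18, 2.47], [-1.1, 4.24], [0.23, 1.98], [-2.94, 2.94]. Speed limits (rad/s): [2.57, 2.57, 3.14, 3.14, 3.14, 3.14, 3.14].

### API

Orientations are given as [roll, pitch, yaw] about the fixed x, y, z axes, in that order (R = Rz(yaw) Ry(pitch) Rx(roll)).
In Python, from cell import ctrl gives the robot as it stands.
- The arm moves only by the tool jog_arm, never from a script. Its argument "plan" is a list of rows, each an object of numbers: "tx", "ty", "tz": the shift along the tool's x, y, z as a fraction of full scale; "wx", "wy", "wz": the turn, a rotation vector about the tool's x, y, z as a fraction of full scale; "claw": the closure, from 0 (fully open) to 1 (shut). In form: [{"tx": .., "ty": .., "tz": .., "wx": .., "wy": .., "wz": .., "claw": ..}, ...]. A call has 1 to 12 rows; each row is the pose to reach, as a shift and turn from the pose commanded when the call began, along the tool's axes at that moment; what a row does not reach only later rows make up. Full scale, the value 1, is 300 mm for a shift and 90 degrees for a turn. A row lasts 1/10 s, in which the tool goes at most 50 mm and 8.59 degrees, less where a joint would pass 70% of its speed; a pose out of reach is approached as far as the arm can. A call with a number of a shift or a turn outside -1 to 1 is refused whole. A call with a gripper value outside its range is refused whole. The fingers move at their own pace and stop on an object; the grip force is fixed at half the most. Time passes only in rows, so rows that repeat a pose let the fingers close. It gives the time, the measured TCP pose, the force, the opening and the grip force at its end, in the units of the state.
- ctrl.read_state(): the state, without advancing time (a new reading comes with each control period).
- ctrl.get_image(name): name is "scene" or "top" or "wrist"; returns a dict with "img" (420x560x3 uint8, red, green, blue), "depth" (420x560 float32, mm along the optical axis (not along the pixel's ray), 0 where there is no reading), "fx", "fy", "cx", "cy" (pixels), "position" and "orientation" of the camera in the world; the wrist camera has in their place "hand_eye" (4x4, takes a point from camera to tool coordinates, whose origin is the TCP and whose axes are the flange's). Camera axes: x right, y down, z forward; pixel columns grow to the right and rows downward; lengths in mm; the calibration is good to about 2 mm. A picture is of the moment at which its call begins: read the wrist's pose just before it.
- ctrl.finish_job(): hands the job in; it is judged then, once.
Trained networks look in a picture, given as the dict that the camera call returned (one of the last four; its "shot" number tells which), for a name from the list of things; names that differ only in an ending like _2 or _b are one class to them, and where a whole thing is asked for, a point or a joint stands for the part that bears it (a point fixed in the world has none). Each returns a list of dicts, best first, with "score" (0 to 1); they miss things now and then, are a little off and sometimes report something else, mostly with a low value. They report only what shows in the picture. A call takes as long as a camera call.
- ctrl.trace(picture, thing): "pixels" (420x560 bool, what is visible of it) and "extent" ([centre column, centre row, width, height] in pixels, round what is visible of it).
The state is a dict: "clock": time; "qpos": joint angles; "qd": joint speeds; "tau": joint torques, N m; "eef_pos": TCP position; "tool_rot": TCP orientation; "force": force on the tool from outside, world axes, zero at the start; "torque": the same for the moment, N m; "width": finger opening in mm; "gripper_force": force on a finger pad.
Only numpy, scipy, OpenCV 4.12 (cv2) and the standard library are available. Lean on these libraries where they do the work, as an engineer would, in place of code of your own. Each camera call takes 0.05 s, during which the arm holds its last target. There are 200 camera calls.

### The job

The setting knob of the adjustable inductance standard is locked by an over-tightened lock ring: push the ring's lever post anticlockwise (seen from above) until the ring is quite free, then turn the knob until its pointer lines up with the fixed index finger. Then swing the lever post back clockwise until the ring grips again, stopping when the push needed to turn it at the post is about 8 N (12 N is too tight). Do not force the knob while the ring grips it, and leave the things lying around where they are.

Things in the scene. Friction and masses are not known exactly. Their poses are not given: they have to be found in the camera images.
- standard: The inductance standard, fixed to the bench: black base 150 x 325 mm, 30 mm high; a flat copper toroid coil at its left end (top 70 mm up, 86 mm from the turret axis at the nearest) and a round grey turret (84 mm across, top 52 mm up) carrying lock ring and knob on one upright axis. Origin: on that axis at bench height. x: from the axis to the index finger (away from the robot); y: to the coil.
- index_tip (a point): Tip of the fixed index finger: a 4 mm wide aluminium bar, its top 80 mm above the bench, on a 10 mm bracket at the far side of the turret, pointing at the axis; the tip is 35 mm from the axis (the bracket reaches 57 mm out).
- pointer_tip (a point): Tip of the white pointer ridge on the knob's skirt, 33 mm from the axis, 79 mm above the bench. The pointer runs along the knob's bar; a white line on the bar's top, longer towards the pointer's end, also shows it.
- knob_grip (a point): Middle of the knob's grip bar, on the axis, 100 mm above the bench. The bar is black, 46 mm long, 14 mm thick, from 79 to 115 mm above the bench, on a round skirt 60 mm across (71 to 79 mm). Its x axis points along the bar to the pointer.
- adjuster (a joint): Angle of the knob, rad, anticlockwise from above positive; 0 = pointer exactly at the index finger. Starts 0.6 to 1.15. When unlocked it turns with about 0.1 N m and stays where it is left; when the ring grips, it is held by friction and must not be forced. End stops at -1.6 and 1.6.
- lever_post (a point): Centre of the upright steel post on the lock ring's lever: 14 mm thick, 85 mm from the axis, free from 65 to 115 mm above the bench. Below it is the lever, 12 mm wide, 57 to 65 mm above the bench. The ring itself is steel, 76 mm across, under the knob's skirt. The ring climbs 2.5 mm per rad as it is loosened.
- lock_ring (a joint): Lock ring angle, rad, anticlockwise from above positive = loosening. Starts at 0, over-tight, the post on the standard's -x side; 10 to 22 N at the post breaks it loose. The point where it comes free lies somewhere in 0.4 to 0.75, unseen and differing each time; stops at -0.35, 1.4. Push at the post that turns it: 1 N when free; past the bite it rises about 3 N per 0.1 rad of tightening. Stays where left.
- shoe: Hidden clamp shoe inside the turret, pressed on the knob's flange by the lock ring (not to be touched). Its clamp load in N is roughly (push at the post - 0.7) x 2.7: an 8 N push gives 16 to 24 N. Origin: on the axis at bench height.
- screwdriver: Bystander, leave alone: slim screwdriver, 170 mm, lying right of the standard. Origin under its centre.
- can: Bystander, leave alone: aluminium resistor can, 56 mm across, 74 mm tall with two brass studs, standing just beyond the standard. Origin under its centre.
- link: Bystander, leave alone: small brass shorting link with two round grey caps, 12 x 34 x 14 mm, lying loose on the standard's base (top 30 mm up) beyond and left of the turret. Origin under its centre.
- clamp_meter: Bystander, leave alone: yellow clamp meter with red jaws, 235 mm long, 42 mm high, lying on the right. Origin under its centre.
- bottle: Bystander, leave alone: white bottle, 52 mm across, 120 mm tall, standing on the left. Origin under its centre.
- plug: Bystander, leave alone: black plug with a brass tip, 18 mm across, 70 mm tall, standing on the left. Origin under its centre.

How it is judged (in metres and radians):
On the way, in this order (a step that is already met when the one before it is completed fails the run):
1. the lock ring is free: clamp load under 5 N, the knob not yet on its mark (contact force between shoe and adjuster below 5 N and value of joint lock_ring above 0.35 rad and value of joint adjuster above 0.4 rad), for 0.2 s.
2. the pointer is within 0.10 rad of the index finger with the ring still free (contact force between shoe and adjuster below 5 N and value of joint adjuster between -0.1 and 0.1 rad), for 0.2 s.
3. the ring grips again: clamp load 14 to 28 N with the pointer still within 0.10 rad of the index (contact force between shoe and adjuster between 14 and 28 N and value of joint adjuster between -0.1 and 0.1 rad), for 0.2 s.
At the end, for the whole second after the job is handed in: The pointer stands within 0.10 rad (6 degrees) of the index finger, the lock ring holds it with a clamp load of 14 to 28 N (a turning push of about 6 to 10 N at the post), and both are at rest (all of step 3 and velocity of joint adjuster between -0.05 and 0.05 rad/s and velocity of joint lock_ring between -0.05 and 0.05 rad/s); the robot touches nothing.
It fails at once if the knob is forced round while the ring grips it (turning faster than 0.3 rad/s under more than 8 N of clamp load) (contact force between shoe and adjuster above 8 N and (velocity of joint adjuster above 0.3 rad/s or velocity of joint adjuster below -0.3 rad/s)).
It fails at once if the ring is over-tightened on the new setting (clamp load over 42 N, about 14 N at the post) (contact force between shoe and adjuster above 42 N and value of joint adjuster between -0.3 and 0.3 rad).
It fails at once if the ring is wrenched tighter than it was (clamp load over 90 N) (contact force between shoe and adjuster above 90 N).
It fails at once if one of the six bystanders is shifted by more than 30 mm (distance of any of screwdriver, can, link, clamp_meter, bottle, plug from where it was at the start of the episode above 0.03 m).
It also fails if it takes over 70 s, if anything falls off the work surface, if the arm or the gripper's body presses on something with over 40 N, if the wrist force passes 120 N, or if a joint passes its speed limit or range.

## Working session

There is one attempt and no reset: what is moved stays moved. The work goes in short steps, Python scripts to look and compute and a tool call to move; the robot and the scene stay as the last step left them, time stands still between calls to the robot, and variables do not carry over. Pictures are saved under pics/ and viewed, at most 10 in all, crops included, and the job is handed in when it is done.

Besides the shell and the picture viewer there is one more tool, called as name([rows], argument=value, ...), one row to a line, values as JSON. jog_arm: Moves the arm, as the interface text tells. Shift numbers are shares of 300 mm and turn numbers shares of 90 degrees, none past 1 either way. Its arguments: {"type":"object","properties":{"plan":{"type":"array"}},"required":["plan"]}

```bash
mkdir -p pics; ls; cat > h.py <<'E'
import numpy as np, cv2
from cell import ctrl
from scipy.spatial.transform import Rotation as R
def rot(o):
    o=np.array(o,float)
    if o.shape==(3,3): return o
    return R.from_euler('xyz',o).as_matrix() if o.size==3 else R.from_quat(o).as_matrix()
def pts(p,mask):
    v,u=np.nonzero(mask&(p['depth']>0)); d=p['depth'][v,u]
    c=np.c_[(u-p['cx'])/p['fx']*d,(v-p['cy'])/p['fy']*d,d]
    return c@rot(p['orientation']).T+np.array(p['position'])
E
python3 - <<'E'
from h import *
s=ctrl.read_state(); print({k:np.round(v,3).tolist() for k,v in s.items()})
for n in ['top','scene']:
    p=ctrl.get_image(n); cv2.imwrite(f'pics/{n}0.png',p['img'][:,:,::-1]); print(n,p['position'],p['orientation'],p['fx'],p['shot'])
    for t in ['standard','pointer_tip','knob_grip','lever_post','index_tip','link','can','bottle','plug','clamp_meter','screwdriver']:
        try:
            r=ctrl.trace(p,t)
            for q in r[:2]:
                w=pts(p,q['pixels']); print(t,round(q['score'],2),np.round(q['extent']),np.round(np.median(w,0)),np.round(np.percentile(w,2,axis=0)),np.round(np.percentile(w,98,axis=0)))
        except Exception as e: print(t,e)
E
```

```text
pics
{'clock': 0.0, 'qpos': [1.084, 0.629, 0.038, 1.518, -0.027, 0.996, -0.02], 'qd': [0.001, 0.001, -0.001, 0.001, 0.001, 0.0, -0.002], 'tau': [0.001, -56.339, 1.226, -19.344, 0.011, 0.01, 0.0], 'eef_pos': [265.317, -592.711, 230.396], 'tool_rot': [-3.14, -0.0, 0.421], 'force': [1.093, 0.538, -0.241], 'torque': [-0.074, 0.044, 0.03], 'gripper_force': 0.0, 'width': 85.78}
top [ 388.32463122  -13.71660987 1457.84410792] [-2.96536358  0.00884129 -1.54257861] 534.9917429981766 1
standard 0.89 [290. 249. 125.  84.] [530. -36.  33.] [ 445. -190.   24.] [623. 118. 101.]
pointer_tip 0.77 [321. 240.  20.  24.] [ 551. -119.   82.] [ 528. -144.   75.] [580. -95. 120.]
knob_grip 0.68 [324. 240.  25.  23.] [ 552. -120.   81.] [ 528. -148.   65.] [585. -93. 119.]
lever_post 0.75 [320. 252.  24.  46.] [ 519. -128.   67.] [ 466. -144.   60.] [582. -86. 118.]
index_tip 0.92 [292. 252. 126.  78.] [530. -36.  33.] [ 446. -189.   25.] [621. 116. 103.]
index_tip 0.37 [321. 251.  32.  49.] [ 527. -130.   67.] [ 468. -156.   59.] [582. -84. 117.]
link 0.35 [325. 241.  25.  20.] [ 551. -119.   82.] [ 528. 
[... 1074 characters left out ...]
22.  28.] [697. -69.  55.] [ 662. -100.    5.] [711. -51.  75.]
can 0.6 [454. 280.  13.  23.] [611. 428.  36.] [575. 420.  -0.] [615. 440.  71.]
bottle 0.69 [467. 251.  27.  45.] [546. 437.  70.] [521. 413.   4.] [557. 463. 121.]
bottle 0.57 [255. 183.  22.  26.] [ 563. -115.   82.] [ 530. -147.   65.] [585. -92. 117.]
plug 0.61 [454. 282.  13.  23.] [611. 428.  35.] [568. 420.  -0.] [615. 438.  71.]
clamp_meter 0.68 [146. 180.  65.  55.] [ 621. -444.   29.] [ 508. -495.    2.] [ 728. -413.   43.]
clamp_meter 0.41 [207. 200.  23.  44.] [ 566. -261.   23.] [ 520. -281.    7.] [ 611. -248.   29.]
screwdriver 0.61 [207. 199.  26.  43.] [ 574. -259.   21.] [ 520. -283.    2.] [ 675. -236.   28.]
```

View pics/top0.png

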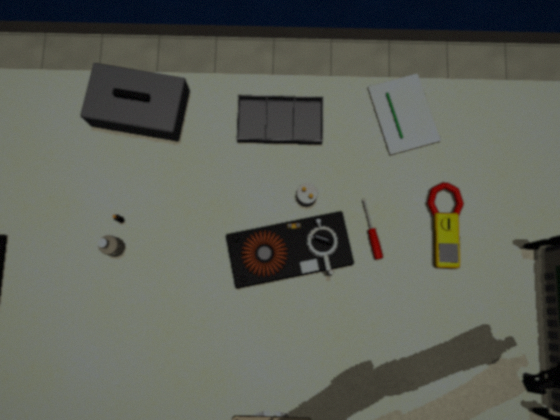

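View pics/scene0.png

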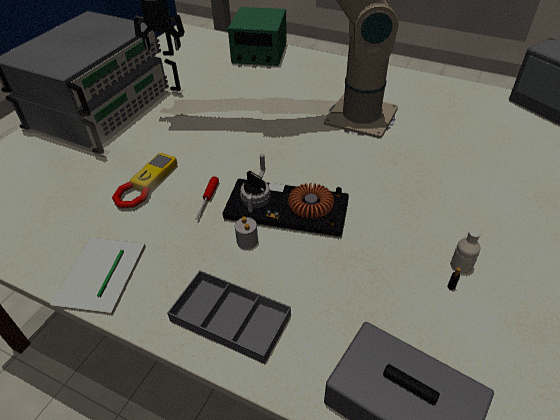

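Top view: standard at about px (290,249), turret at (322,240), lever post at (328,272), index finger at (319,222), can at (307,195) just beyond it, and screwdriver at (372,235). Scene view agrees: the link is on the base at (273,215) and the post at (262,160).

```bash
python3 - <<'E'
from h import *
for n in ['top','scene']:
    p=ctrl.get_image(n); w=pts(p,np.ones((420,560),bool))
    b=w[(abs(w[:,0]-530)<130)&(abs(w[:,1]+36)<200)]
    base=b[(b[:,2]>22)&(b[:,2]<40)]
    c,sz,a=cv2.minAreaRect(base[:,:2].astype(np.float32)); print(n,'rect',np.round(c,1),np.round(sz,1),a)
    k=b[(b[:,2]>108)&(b[:,2]<125)]; 
    bar=k[np.hypot(k[:,0]-555,k[:,1]+119)<40]; post=k[np.hypot(k[:,0]-555,k[:,1]+119)>60]
    print('bar',len(bar),bar.mean(0).round(1)); d=bar[:,:2]-bar[:,:2].mean(0); _,s,vt=np.linalg.svd(d); print(vt[0],s, np.ptp(d@vt[0]))
    print('post',len(post),post.round(0).tolist())
    t=b[(b[:,2]>46)&(b[:,2]<70)&(np.hypot(b[:,0]-555,b[:,1]+119)<48)]; print('turret',cv2.minEnclosingCircle(t[:,:2].astype(np.float32)))
    cr=p['img'][200:290,270:370] if n=='top' else p['img'][140:240,210:310]
    cv2.imwrite(f'pics/{n}1.png',cv2.resize(cr[:,:,::-1],None,fx=6,fy=6,interpolation=cv2.INTER_CUBIC))
print(np.array(ctrl.get_image('wrist')['hand_eye']).round(2).tolist())
E
```

```text
top rect [553.8 -31.4] [188.8 325.3] 13.193196296691895
bar 95 [ 554.1 -120.4  115.8]
[0.27679887 0.96092788] [126.12133415  39.75434465] 44.897045288249835
post 27 [[478.0, -136.0, 118.0], [478.0, -139.0, 112.0], [477.0, -141.0, 123.0], [475.0, -134.0, 115.0], [475.0, -137.0, 115.0], [475.0, -139.0, 115.0], [475.0, -142.0, 115.0], [476.0, -144.0, 113.0], [473.0, -134.0, 116.0], [473.0, -136.0, 119.0], [473.0, -139.0, 114.0], [473.0, -142.0, 113.0], [473.0, -144.0, 113.0], [473.0, -146.0, 117.0], [470.0, -134.0, 119.0], [470.0, -137.0, 113.0], [471.0, -139.0, 113.0], [470.0, -142.0, 117.0], [470.0, -144.0, 117.0], [468.0, -135.0, 111.0], [468.0, -137.0, 115.0], [468.0, -139.0, 114.0], [468.0, -141.0, 121.0], [468.0, -144.0, 118.0], [466.0, -137.0, 110.0], [465.0, -139.0, 116.0], [466.0, -142.0, 115.0]]
turret ((554.4571533203125, -118.50898742675781), 46.86893844604492)
scene rect [537.3 -35.2] [153.6 325.9] 13.553666114807129
bar 80 [ 558.8 -118.5  114.2]
[0.27117774 0.96252929] [118.39317654  39.26415421] 44.72183925173394
post 24 [[470.0, -143.0, 116.0], [464.0, -143.0, 112.0], [462.0, -141.0, 111.0], [475.0, -144.0, 116.0], [472.0, -142.0, 115.0], [472.0, -139.0, 115.0], [473.0, -136.0, 117.0], [467.0, -136.0, 113.0], [476.0, -143.0, 113.0], [477.0, -140.0, 115.0], [477.0, -137.0, 116.0], [473.0, -135.0, 114.0], [471.0, -134.0, 113.0], [479.0, -142.0, 112.0], [478.0, -139.0, 113.0], [478.0, -136.0, 114.0], [476.0, -134.0, 113.0], [471.0, -134.0, 109.0], [481.0, -141.0, 111.0], [482.0, -137.0, 113.0], [479.0, -136.0, 111.0], [477.0, -134.0, 111.0], [475.0, -132.0, 109.0], [481.0, -138.0, 108.0]]
turret ((560.6566162109375, -118.79391479492188), 42.25492858886719)
[[-0.0, -0.97, -0.26, 65.88], [1.0, -0.0, 0.0, 0.21], [-0.0, -0.26, 0.97, -142.5], [0.0, 0.0, 0.0, 1.0]]
```

View pics/top1.png

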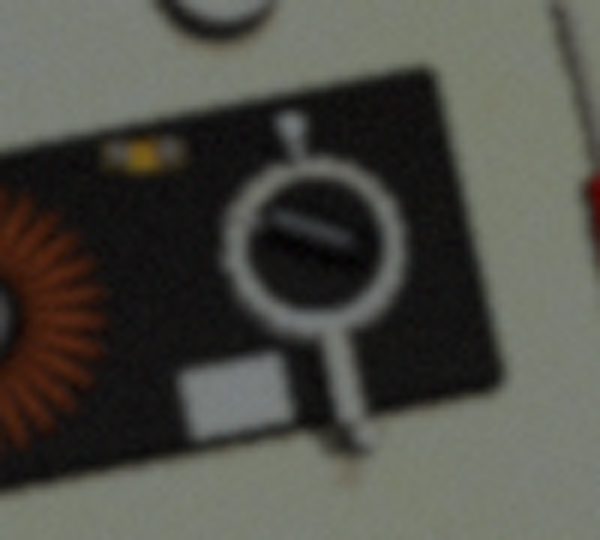

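```bash
cat > go.py <<'E'
# usage: go.py x y z yaw [x y z yaw ...] -> rows from commanded pose; stores the rounded last one
import sys,json,os
from h import *
def M(x,y,z,yaw): return R.from_euler('xyz',[np.pi,0,yaw]),np.array([x,y,z])
f='cmd.json'; c=json.load(open(f)) if os.path.exists(f) else [265.547,-593.298,231.313,0.421]
a=np.array(sys.argv[1:],float).reshape(-1,4); R0,p0=M(*c)
for t in a:
    s=np.round((R0.inv().apply(t[:3]-p0))/300,3); w=np.round(-(t[3]-c[3])/(np.pi/2),3)
    print(dict(tx=s[0],ty=s[1],tz=s[2],wz=w), 'OVER' if abs(np.r_[s,w]).max()>1 else '')
e=p0+R0.apply(s*300); json.dump([*e,c[3]-w*np.pi/2],open(f,'w')); d=np.linalg.norm(s*300); print('rows>=',d/50,abs(w)*90/8.59)
E
python3 go.py 370 -370 231.3 0.328; python3 go.py 460 -142 200 0.235
```

```text
{'tx': np.float64(0.622), 'ty': np.float64(-0.537), 'tz': np.float64(0.0), 'wz': np.float64(0.059)} 
rows>= 4.93042675637718 0.6181606519208381
{'tx': np.float64(0.529), 'ty': np.float64(-0.623), 'tz': np.float64(0.104), 'wz': np.float64(0.059)} 
rows>= 4.943308204026935 0.6181606519208381
```

jog_arm([
  {"tx": 0.622,"ty": -0.537,"tz": 0,"wz": 0.059,"claw": 0},
  {"tx": 0.622,"ty": -0.537,"tz": 0,"wz": 0.059,"claw": 0},
  {"tx": 0.622,"ty": -0.537,"tz": 0,"wz": 0.059,"claw": 0},
  {"tx": 0.622,"ty": -0.537,"tz": 0,"wz": 0.059,"claw": 0},
  {"tx": 0.622,"ty": -0.537,"tz": 0,"wz": 0.059,"claw": 0},
  {"tx": 0.622,"ty": -0.537,"tz": 0,"wz": 0.059,"claw": 0},
  {"tx": 0.622,"ty": -0.537,"tz": 0,"wz": 0.059,"claw": 0},
  {"tx": 0.622,"ty": -0.537,"tz": 0,"wz": 0.059,"claw": 0},
  {"tx": 0.622,"ty": -0.537,"tz": 0,"wz": 0.059,"claw": 0},
])

```text
invalid input at $.plan[0]: expected keys tx, ty, tz, wx, wy, wz, claw
```

jog_arm([
  {"tx": 0.529,"ty": -0.623,"tz": 0.104,"wz": 0.059,"claw": 0.5},
  {"tx": 0.529,"ty": -0.623,"tz": 0.104,"wz": 0.059,"claw": 0.5},
  {"tx": 0.529,"ty": -0.623,"tz": 0.104,"wz": 0.059,"claw": 0.5},
  {"tx": 0.529,"ty": -0.623,"tz": 0.104,"wz": 0.059,"claw": 0.5},
  {"tx": 0.529,"ty": -0.623,"tz": 0.104,"wz": 0.059,"claw": 0.5},
  {"tx": 0.529,"ty": -0.623,"tz": 0.104,"wz": 0.059,"claw": 0.5},
  {"tx": 0.529,"ty": -0.623,"tz": 0.104,"wz": 0.059,"claw": 0.5},
  {"tx": 0.529,"ty": -0.623,"tz": 0.104,"wz": 0.059,"claw": 0.5},
  {"tx": 0.529,"ty": -0.623,"tz": 0.104,"wz": 0.059,"claw": 0.5},
  {"tx": 0.529,"ty": -0.623,"tz": 0.104,"wz": 0.059,"claw": 0.5},
  {"tx": 0.529,"ty": -0.623,"tz": 0.104,"wz": 0.059,"claw": 0.5},
])

```text
invalid input at $.plan[0]: expected keys tx, ty, tz, wx, wy, wz, claw
```

```bash
cat cmd.json; cat >> h.py <<'E'
def wrist(name=None):
    s=ctrl.read_state(); p=ctrl.get_image('wrist'); T=np.array(p['hand_eye'])
    Rt=rot(s['tool_rot']); p['orientation']=Rt@T[:3,:3]; p['position']=np.array(s['eef_pos'])+Rt@T[:3,3]
    if name: cv2.imwrite(f'pics/{name}.png',p['img'][:,:,::-1])
    return p
def st():
    s=ctrl.read_state(); print({k:np.round(s[k],2).tolist() for k in ['clock','eef_pos','tool_rot','force','width','qpos']})
def feat(p,ax=(555.5,-119.5)):
    w=pts(p,np.ones((420,560),bool)); r=np.hypot(w[:,0]-ax[0],w[:,1]-ax[1])
    bar=w[(abs(w[:,2]-115)<4)&(r<32)]; post=w[(abs(w[:,2]-116)<5)&(r>60)&(r<105)]
    if len(bar)>20:
        c,sz,a=cv2.minAreaRect(bar[:,:2].astype(np.float32)); b=cv2.boxPoints((c,sz,a)); e=max([b[1]-b[0],b[2]-b[1]],key=np.linalg.norm)
        print('bar',len(bar),np.round(c,1),np.round(sz,1),'adj(mod pi)',(np.arctan2(e[1],e[0])-0.235)%np.pi)
    if len(post)>10:
        c,rr=cv2.minEnclosingCircle(post[:,:2].astype(np.float32)); print('post',len(post),np.round(c,1),rr,'ring',(np.arctan2(c[1]-ax[1],c[0]-ax[0])-0.235-np.pi)%(2*np.pi),np.hypot(c[0]-ax[0],c[1]-ax[1]))
    sk=w[(abs(w[:,2]-79)<2.5)&(r<34)]
    if len(sk)>50: print('skirt',len(sk),cv2.minEnclosingCircle(sk[:,:2].astype(np.float32)))
E
python3 - <<'E'
from h import *
st(); p=wrist('w1'); feat(p)
E
```

```text
[459.97185626076885, -141.91628174348136, 200.11299999999994, 0.23564603343820217]{'clock': 1.35, 'eef_pos': [265.53, -593.3, 231.31], 'tool_rot': [-3.14, -0.0, 0.42], 'force': [-0.81, 0.24, -0.14], 'width': 85.63, 'qpos': [1.08, 0.63, 0.04, 1.52, -0.03, 1.0, -0.02]}
```

View pics/w1.png

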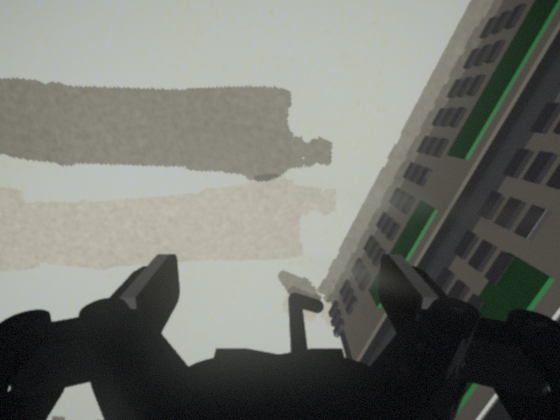

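The moves were refused because each row needs wx and wy too. The picture shows only the start view: fingers, bench, and the instrument at right. I'll repeat the moves.

jog_arm([
  {"tx": 0.622,"ty": -0.537,"tz": 0,"wx": 0,"wy": 0,"wz": 0.059,"claw": 0},
  {"tx": 0.622,"ty": -0.537,"tz": 0,"wx": 0,"wy": 0,"wz": 0.059,"claw": 0},
  {"tx": 0.622,"ty": -0.537,"tz": 0,"wx": 0,"wy": 0,"wz": 0.059,"claw": 0},
  {"tx": 0.622,"ty": -0.537,"tz": 0,"wx": 0,"wy": 0,"wz": 0.059,"claw": 0},
  {"tx": 0.622,"ty": -0.537,"tz": 0,"wx": 0,"wy": 0,"wz": 0.059,"claw": 0},
  {"tx": 0.622,"ty": -0.537,"tz": 0,"wx": 0,"wy": 0,"wz": 0.059,"claw": 0},
  {"tx": 0.622,"ty": -0.537,"tz": 0,"wx": 0,"wy": 0,"wz": 0.059,"claw": 0},
  {"tx": 0.622,"ty": -0.537,"tz": 0,"wx": 0,"wy": 0,"wz": 0.059,"claw": 0},
])

```text
clock: 2.2
eef_pos: [369.5, -371.4, 231.5]
tool_rot: [3.14, 0.0, 0.326]
force: [-1.9, -0.3, -0.5]
width: 85.4
gripper_force: 0.0
```

jog_arm([
  {"tx": 0.529,"ty": -0.623,"tz": 0.104,"wx": 0,"wy": 0,"wz": 0.059,"claw": 0.5},
  {"tx": 0.529,"ty": -0.623,"tz": 0.104,"wx": 0,"wy": 0,"wz": 0.059,"claw": 0.5},
  {"tx": 0.529,"ty": -0.623,"tz": 0.104,"wx": 0,"wy": 0,"wz": 0.059,"claw": 0.5},
  {"tx": 0.529,"ty": -0.623,"tz": 0.104,"wx": 0,"wy": 0,"wz": 0.059,"claw": 0.5},
  {"tx": 0.529,"ty": -0.623,"tz": 0.104,"wx": 0,"wy": 0,"wz": 0.059,"claw": 0.5},
  {"tx": 0.529,"ty": -0.623,"tz": 0.104,"wx": 0,"wy": 0,"wz": 0.059,"claw": 0.5},
  {"tx": 0.529,"ty": -0.623,"tz": 0.104,"wx": 0,"wy": 0,"wz": 0.059,"claw": 0.5},
  {"tx": 0.529,"ty": -0.623,"tz": 0.104,"wx": 0,"wy": 0,"wz": 0.059,"claw": 0.5},
  {"tx": 0.529,"ty": -0.623,"tz": 0.104,"wx": 0,"wy": 0,"wz": 0.059,"claw": 0.5},
  {"tx": 0.529,"ty": -0.623,"tz": 0.104,"wx": 0,"wy": 0,"wz": 0.059,"claw": 0.5},
])

```text
clock: 3.2
eef_pos: [459.6, -143.7, 200.2]
tool_rot: [3.141, -0.0, 0.232]
force: [0.1, -0.4, 0.1]
width: 42.6
gripper_force: 0.0
```

```bash
python3 - <<'E'
from h import *
st(); p=wrist('w2'); feat(p)
E
```

```text
{'clock': 3.2, 'eef_pos': [459.64, -143.7, 200.25], 'tool_rot': [3.14, -0.0, 0.23], 'force': [0.05, -0.36, 0.05], 'width': 42.58, 'qpos': [0.2, 0.44, 0.06, 2.01, -0.04, 0.7, -1.05]}
bar 1648 [ 554.8 -119.8] [45.9 14.1] adj(mod pi) 1.0380558
post 297 [ 472.  -139.1] 7.074767589569092 ring 6.278921888203302 85.80317379295579
skirt 3489 ((555.3054809570312, -117.73785400390625), 31.85431671142578)
```

View pics/w2.png

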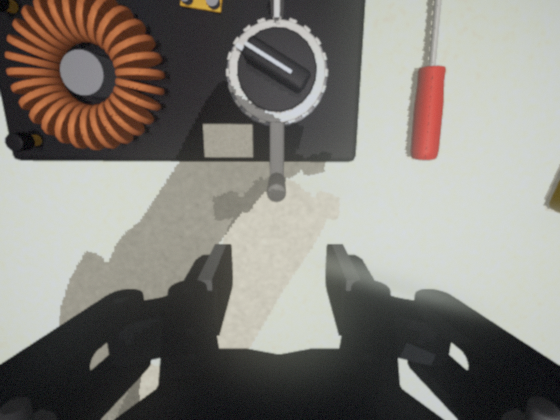

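The wrist view shows the post at (277,188), knob at (277,72) with the pointer's long line to the upper left, index above it, and screwdriver at (430,110). The measurements agree (post at 85.8 mm radius, knob about 1.04 rad). Next I'll cage the post.

```bash
python3 go.py 472.2 -139.3 75 0.231; cat > arc.py <<'E'
import sys,subprocess,numpy as np
a=[]
for t in map(float,sys.argv[1:]): a+=[f'{554.9-85*np.cos(.231+t):.2f}',f'{-119.4-85*np.sin(.231+t):.2f}','75',f'{.231+t:.4f}']
print(subprocess.run(['python3','go.py',*a],capture_output=True,text=True).stdout.replace('np.float64',''))
E
python3 arc.py .05 .1 .15 .2 .25 .3 .35 .4 .45 .5 .55
```

```text
{'tx': np.float64(0.042), 'ty': np.float64(0.001), 'tz': np.float64(0.417), 'wz': np.float64(0.003)} 
rows>= 2.5146657829620223 0.03143189755529686
{'tx': (0.0), 'ty': (0.013), 'tz': (0.0), 'wz': (-0.032)} 
{'tx': (0.001), 'ty': (0.027), 'tz': (0.0), 'wz': (-0.064)} 
{'tx': (0.003), 'ty': (0.041), 'tz': (0.0), 'wz': (-0.096)} 
{'tx': (0.006), 'ty': (0.055), 'tz': (0.0), 'wz': (-0.127)} 
{'tx': (0.009), 'ty': (0.069), 'tz': (0.0), 'wz': (-0.159)} 
{'tx': (0.013), 'ty': (0.082), 'tz': (0.0), 'wz': (-0.191)} 
{'tx': (0.017), 'ty': (0.096), 'tz': (0.0), 'wz': (-0.223)} 
{'tx': (0.022), 'ty': (0.109), 'tz': (0.0), 'wz': (-0.255)} 
{'tx': (0.028), 'ty': (0.122), 'tz': (0.0), 'wz': (-0.287)} 
{'tx': (0.035), 'ty': (0.134), 'tz': (0.0), 'wz': (-0.318)} 
{'tx': (0.042), 'ty': (0.147), 'tz': (0.0), 'wz': (-0.35)} 
rows>= 0.9172938460493453 3.667054714784633
```

jog_arm([
  {"tx": 0.042,"ty": 0.001,"tz": 0,"wx": 0,"wy": 0,"wz": 0.003,"claw": 0.5},
  {"tx": 0.042,"ty": 0.001,"tz": 0.15,"wx": 0,"wy": 0,"wz": 0.003,"claw": 0.5},
  {"tx": 0.042,"ty": 0.001,"tz": 0.25,"wx": 0,"wy": 0,"wz": 0.003,"claw": 0.5},
  {"tx": 0.042,"ty": 0.001,"tz": 0.35,"wx": 0,"wy": 0,"wz": 0.003,"claw": 0.5},
  {"tx": 0.042,"ty": 0.001,"tz": 0.417,"wx": 0,"wy": 0,"wz": 0.003,"claw": 0.5},
  {"tx": 0.042,"ty": 0.001,"tz": 0.417,"wx": 0,"wy": 0,"wz": 0.003,"claw": 0.5},
  {"tx": 0.042,"ty": 0.001,"tz": 0.417,"wx": 0,"wy": 0,"wz": 0.003,"claw": 0.5},
  {"tx": 0.042,"ty": 0.001,"tz": 0.417,"wx": 0,"wy": 0,"wz": 0.003,"claw": 0.7},
  {"tx": 0.042,"ty": 0.001,"tz": 0.417,"wx": 0,"wy": 0,"wz": 0.003,"claw": 0.7},
  {"tx": 0.042,"ty": 0.001,"tz": 0.417,"wx": 0,"wy": 0,"wz": 0.003,"claw": 0.7},
  {"tx": 0.042,"ty": 0.001,"tz": 0.417,"wx": 0,"wy": 0,"wz": 0.003,"claw": 0.7},
])

```text
clock: 4.35
eef_pos: [472.8, -139.4, 75.7]
tool_rot: [3.141, -0.001, 0.231]
force: [-0.5, -0.7, 0.1]
width: 25.4
gripper_force: 0.0
```

jog_arm([
  {"tx": 0.0,"ty": 0.013,"tz": 0,"wx": 0,"wy": 0,"wz": -0.032,"claw": 0.7},
  {"tx": 0.001,"ty": 0.027,"tz": 0,"wx": 0,"wy": 0,"wz": -0.064,"claw": 0.7},
  {"tx": 0.003,"ty": 0.041,"tz": 0,"wx": 0,"wy": 0,"wz": -0.096,"claw": 0.7},
  {"tx": 0.006,"ty": 0.055,"tz": 0,"wx": 0,"wy": 0,"wz": -0.127,"claw": 0.7},
  {"tx": 0.009,"ty": 0.069,"tz": 0,"wx": 0,"wy": 0,"wz": -0.159,"claw": 0.7},
  {"tx": 0.013,"ty": 0.082,"tz": 0,"wx": 0,"wy": 0,"wz": -0.191,"claw": 0.7},
  {"tx": 0.017,"ty": 0.096,"tz": 0,"wx": 0,"wy": 0,"wz": -0.223,"claw": 0.7},
  {"tx": 0.022,"ty": 0.109,"tz": 0,"wx": 0,"wy": 0,"wz": -0.255,"claw": 0.7},
  {"tx": 0.028,"ty": 0.122,"tz": 0,"wx": 0,"wy": 0,"wz": -0.287,"claw": 0.7},
  {"tx": 0.035,"ty": 0.134,"tz": 0,"wx": 0,"wy": 0,"wz": -0.318,"claw": 0.7},
  {"tx": 0.042,"ty": 0.147,"tz": 0,"wx": 0,"wy": 0,"wz": -0.35,"claw": 0.7},
])

```text
clock: 5.45
eef_pos: [491.1, -175.0, 75.0]
tool_rot: [-3.132, 0.002, 0.785]
force: [-5.7, 8.0, 7.6]
width: 25.5
gripper_force: 4.7
```

```bash
python3 - <<'E'
from h import *
st(); feat(wrist('w3'))
for n in ['top','scene']: feat(ctrl.get_image(n))
E
python3 arc.py .61 .67 .73 .79 .85 .91 .97 1.03 1.08 1.12
```

```text
{'clock': 5.45, 'eef_pos': [491.07, -174.98, 74.96], 'tool_rot': [-3.13, 0.0, 0.79], 'force': [-5.67, 7.98, 7.56], 'width': 25.49, 'qpos': [0.37, 0.69, -0.12, 1.99, 0.16, 0.47, -0.65]}
bar 6531 [ 554.3 -122. ] [41.3 14.2] adj(mod pi) 1.0384412
post 3151 [ 500.5 -167.4] 42.76353073120117 ring 0.48133025477188074 72.90764247885714
skirt 11029 ((554.9331665039062, -119.86921691894531), 29.908201217651367)
bar 74 [ 554.3 -120.5] [44.7 13.1] adj(mod pi) 1.0470883
skirt 187 ((554.7971801757812, -119.33047485351562), 30.894716262817383)
bar 65 [ 557.4 -120. ] [44.6 16.1] adj(mod pi) 1.0164657
post 47 [ 497.1 -168.9] 37.30228042602539 ring 0.4677067795978225 76.49874016399556
skirt 133 ((558.9681396484375, -119.7667236328125), 31.166893005371094)
{'tx': (0.0), 'ty': (0.017), 'tz': (0.0), 'wz': (-0.038)} 
{'tx': (0.002), 'ty': (0.033), 'tz': (0.0), 'wz': (-0.077)} 
{'tx': (0.004), 'ty': (0.05), 'tz': (0.0), 'wz': (-0.115)} 
{'tx': (0.008), 'ty': (0.067), 'tz': (0.0), 'wz': (-0.153)} 
{'tx': (0.013), 'ty': (0.083), 'tz': (0.0), 'wz': (-0.191)} 
{'tx': (0.018), 'ty': (0.099), 'tz': (0.0), 'wz': (-0.229)} 
{'tx': (0.025), 'ty': (0.115), 'tz': (0.0), 'wz': (-0.268)} 
{'tx': (0.032), 'ty': (0.13), 'tz': (0.0), 'wz': (-0.306)} 
{'tx': (0.039), 'ty': (0.143), 'tz': (0.0), 'wz': (-0.338)} 
{'tx': (0.045), 'ty': (0.152), 'tz': (0.0), 'wz': (-0.363)} 
rows>= 0.9511277516716669 3.80325960419092
```

jog_arm([
  {"tx": 0.0,"ty": 0.017,"tz": 0,"wx": 0,"wy": 0,"wz": -0.038,"claw": 0.7},
  {"tx": 0.002,"ty": 0.033,"tz": 0,"wx": 0,"wy": 0,"wz": -0.077,"claw": 0.7},
  {"tx": 0.004,"ty": 0.05,"tz": 0,"wx": 0,"wy": 0,"wz": -0.115,"claw": 0.7},
  {"tx": 0.008,"ty": 0.067,"tz": 0,"wx": 0,"wy": 0,"wz": -0.153,"claw": 0.7},
  {"tx": 0.013,"ty": 0.083,"tz": 0,"wx": 0,"wy": 0,"wz": -0.191,"claw": 0.7},
  {"tx": 0.018,"ty": 0.099,"tz": 0,"wx": 0,"wy": 0,"wz": -0.229,"claw": 0.7},
  {"tx": 0.025,"ty": 0.115,"tz": 0,"wx": 0,"wy": 0,"wz": -0.268,"claw": 0.7},
  {"tx": 0.032,"ty": 0.13,"tz": 0,"wx": 0,"wy": 0,"wz": -0.306,"claw": 0.7},
  {"tx": 0.039,"ty": 0.143,"tz": 0,"wx": 0,"wy": 0,"wz": -0.338,"claw": 0.7},
  {"tx": 0.045,"ty": 0.152,"tz": 0,"wx": 0,"wy": 0,"wz": -0.363,"claw": 0.7},
  {"tx": 0.045,"ty": 0.152,"tz": 0,"wx": 0,"wy": 0,"wz": -0.363,"claw": 0.7},
])

```text
clock: 6.7
eef_pos: [536.3, -202.6, 75.1]
tool_rot: [-3.141, 0.0, 1.351]
force: [-1.6, -0.4, 0.5]
width: 25.8
gripper_force: 0.4
```

```bash
python3 - <<'E'
from h import *
st(); feat(wrist('w4'))
E
cat cmd.json; cp cmd.json cmd_a.json; python3 arc.py 1.06; python3 go.py $(python3 -c "
import math;t=1.06;print(554.9-85*math.cos(.231+t),-119.4-85*math.sin(.231+t),75,.231+t)") $(python3 -c "
import math;t=1.06;print(554.9-85*math.cos(.231+t),-119.4-85*math.sin(.231+t),180,.231+t)")
```

```text
{'clock': 6.7, 'eef_pos': [536.32, -202.63, 75.08], 'tool_rot': [-3.14, 0.0, 1.35], 'force': [-1.63, -0.43, 0.54], 'width': 25.79, 'qpos': [0.49, 0.75, -0.28, 1.86, 0.35, 0.59, -0.23]}
bar 5960 [ 553.4 -124.9] [35.2 14. ] adj(mod pi) 1.0403154
post 3252 [ 539.2 -191.3] 42.39140701293945 ring 1.1126464873352528 73.63962956014765
skirt 11825 ((557.1483154296875, -118.81683349609375), 32.20652770996094)
[536.3362769923889, -202.20526410679852, 75.01299999999996, 1.3509114254625787]{'tx': (0.0), 'ty': (-0.017), 'tz': (0.0), 'wz': (0.038)} 
rows>= 0.10200000000000001 0.3981373690337602

{'tx': np.float64(0.0), 'ty': np.float64(0.0), 'tz': np.float64(0.0), 'wz': np.float64(0.0)} 
{'tx': np.float64(0.0), 'ty': np.float64(0.0), 'tz': np.float64(-0.35), 'wz': np.float64(0.0)} 
rows>= 2.1 0.0
```

jog_arm([
  {"tx": 0,"ty": -0.017,"tz": 0,"wx": 0,"wy": 0,"wz": 0.038,"claw": 0.6},
  {"tx": 0,"ty": -0.017,"tz": 0,"wx": 0,"wy": 0,"wz": 0.038,"claw": 0.5},
  {"tx": 0,"ty": -0.017,"tz": 0,"wx": 0,"wy": 0,"wz": 0.038,"claw": 0.5},
  {"tx": 0,"ty": -0.017,"tz": -0.1,"wx": 0,"wy": 0,"wz": 0.038,"claw": 0.5},
  {"tx": 0,"ty": -0.017,"tz": -0.25,"wx": 0,"wy": 0,"wz": 0.038,"claw": 0.5},
  {"tx": 0,"ty": -0.017,"tz": -0.35,"wx": 0,"wy": 0,"wz": 0.038,"claw": 0.5},
  {"tx": 0,"ty": -0.017,"tz": -0.35,"wx": 0,"wy": 0,"wz": 0.038,"claw": 0.5},
  {"tx": 0,"ty": -0.017,"tz": -0.35,"wx": 0,"wy": 0,"wz": 0.038,"claw": 0.5},
])

```text
clock: 7.55
eef_pos: [531.9, -201.4, 180.6]
tool_rot: [3.14, 0.0, 1.291]
force: [-0.9, 0.4, -0.4]
width: 42.4
gripper_force: 0.0
```

```bash
python3 - <<'E'
from h import *
st(); feat(wrist('w5'))
feat(ctrl.get_image('top'))
E
python3 go.py 554.8 -119.6 180 1.271 554.8 -119.6 86 1.271; python3 go.py 554.8 -119.6 86 .231
```

```text
{'clock': 7.55, 'eef_pos': [531.9, -201.41, 180.61], 'tool_rot': [3.14, 0.0, 1.29], 'force': [-0.95, 0.41, -0.37], 'width': 42.45, 'qpos': [0.53, 0.59, -0.33, 1.8, 0.26, 0.79, -0.21]}
bar 1903 [ 554.9 -119.9] [46. 14.] adj(mod pi) 1.0385339
post 372 [ 531.2 -201.3] 7.051113605499268 ring 1.047511649759608 85.32398528614316
skirt 4147 ((555.2446899414062, -117.87042999267578), 31.907346725463867)
bar 82 [ 554.4 -120. ] [43.9 13. ] adj(mod pi) 1.0772293
skirt 174 ((555.0133056640625, -118.48722839355469), 31.741456985473633)
{'tx': np.float64(0.283), 'ty': np.float64(0.0), 'tz': np.float64(0.0), 'wz': np.float64(0.013)} 
{'tx': np.float64(0.283), 'ty': np.float64(0.0), 'tz': np.float64(0.313), 'wz': np.float64(0.013)} 
rows>= 2.5318151591299074 0.13620488940628636
{'tx': np.float64(-0.0), 'ty': np.float64(0.0), 'tz': np.float64(0.0), 'wz': np.float64(0.662)} 
rows>= 0.0 6.935972060535507
```

jog_arm([
  {"tx": 0.283,"ty": 0,"tz": 0,"wx": 0,"wy": 0,"wz": 0.013,"claw": 0.5},
  {"tx": 0.283,"ty": 0,"tz": 0,"wx": 0,"wy": 0,"wz": 0.013,"claw": 0.5},
  {"tx": 0.283,"ty": 0,"tz": 0,"wx": 0,"wy": 0,"wz": 0.013,"claw": 0.5},
  {"tx": 0.283,"ty": 0,"tz": 0.1,"wx": 0,"wy": 0,"wz": 0.013,"claw": 0.5},
  {"tx": 0.283,"ty": 0,"tz": 0.2,"wx": 0,"wy": 0,"wz": 0.013,"claw": 0.5},
  {"tx": 0.283,"ty": 0,"tz": 0.28,"wx": 0,"wy": 0,"wz": 0.013,"claw": 0.5},
  {"tx": 0.283,"ty": 0,"tz": 0.313,"wx": 0,"wy": 0,"wz": 0.013,"claw": 0.5},
  {"tx": 0.283,"ty": 0,"tz": 0.313,"wx": 0,"wy": 0,"wz": 0.013,"claw": 0.5},
  {"tx": 0.283,"ty": 0,"tz": 0.313,"wx": 0,"wy": 0,"wz": 0.013,"claw": 0.7},
  {"tx": 0.283,"ty": 0,"tz": 0.313,"wx": 0,"wy": 0,"wz": 0.013,"claw": 0.77},
  {"tx": 0.283,"ty": 0,"tz": 0.313,"wx": 0,"wy": 0,"wz": 0.013,"claw": 0.77},
  {"tx": 0.283,"ty": 0,"tz": 0.313,"wx": 0,"wy": 0,"wz": 0.013,"claw": 0.77},
])

```text
clock: 8.85
eef_pos: [555.4, -119.7, 87.0]
tool_rot: [3.14, -0.0, 1.27]
force: [-0.6, 0.1, 0.1]
width: 19.3
gripper_force: 0.0
```

Aligned with no contact; now grip and turn.

jog_arm([
  {"tx": 0,"ty": 0,"tz": 0,"wx": 0,"wy": 0,"wz": 0,"claw": 0.9},
  {"tx": 0,"ty": 0,"tz": 0,"wx": 0,"wy": 0,"wz": 0,"claw": 0.9},
  {"tx": 0,"ty": 0,"tz": 0,"wx": 0,"wy": 0,"wz": 0,"claw": 0.9},
  {"tx": 0,"ty": 0,"tz": 0,"wx": 0,"wy": 0,"wz": 0,"claw": 0.9},
])

```text
clock: 9.25
eef_pos: [554.5, -119.5, 87.0]
tool_rot: [-3.141, 0.0, 1.271]
force: [-3.3, 0.6, 6.6]
width: 13.4
gripper_force: 58.9
```

jog_arm([
  {"tx": 0,"ty": 0,"tz": 0,"wx": 0,"wy": 0,"wz": 0.06,"claw": 0.9},
  {"tx": 0,"ty": 0,"tz": 0,"wx": 0,"wy": 0,"wz": 0.12,"claw": 0.9},
  {"tx": 0,"ty": 0,"tz": 0,"wx": 0,"wy": 0,"wz": 0.18,"claw": 0.9},
  {"tx": 0,"ty": 0,"tz": 0,"wx": 0,"wy": 0,"wz": 0.24,"claw": 0.9},
  {"tx": 0,"ty": 0,"tz": 0,"wx": 0,"wy": 0,"wz": 0.3,"claw": 0.9},
  {"tx": 0,"ty": 0,"tz": 0,"wx": 0,"wy": 0,"wz": 0.36,"claw": 0.9},
  {"tx": 0,"ty": 0,"tz": 0,"wx": 0,"wy": 0,"wz": 0.42,"claw": 0.9},
  {"tx": 0,"ty": 0,"tz": 0,"wx": 0,"wy": 0,"wz": 0.48,"claw": 0.9},
  {"tx": 0,"ty": 0,"tz": 0,"wx": 0,"wy": 0,"wz": 0.54,"claw": 0.9},
  {"tx": 0,"ty": 0,"tz": 0,"wx": 0,"wy": 0,"wz": 0.6,"claw": 0.9},
  {"tx": 0,"ty": 0,"tz": 0,"wx": 0,"wy": 0,"wz": 0.65,"claw": 0.9},
  {"tx": 0,"ty": 0,"tz": 0,"wx": 0,"wy": 0,"wz": 0.662,"claw": 0.9},
])

```text
clock: 10.45
eef_pos: [554.7, -119.7, 87.0]
tool_rot: [3.141, 0.0, 0.229]
force: [-2.7, -0.3, 5.2]
width: 12.9
gripper_force: 58.9
```

jog_arm([
  {"tx": 0,"ty": 0,"tz": 0,"wx": 0,"wy": 0,"wz": 0,"claw": 0.9},
  {"tx": 0,"ty": 0,"tz": 0,"wx": 0,"wy": 0,"wz": 0,"claw": 0.9},
])

```text
clock: 10.65
eef_pos: [554.7, -119.7, 87.0]
tool_rot: [3.141, 0.0, 0.231]
force: [-1.6, 0.2, 5.3]
width: 12.6
gripper_force: 58.9
```

```bash
python3 go.py 554.8 -119.6 190 .231 470 -141 210 .231
```

```text
{'tx': np.float64(-0.0), 'ty': np.float64(0.0), 'tz': np.float64(-0.346), 'wz': np.float64(-0.0)} 
{'tx': np.float64(-0.292), 'ty': np.float64(0.005), 'tz': np.float64(-0.413), 'wz': np.float64(-0.0)} 
rows>= 3.034944480546555 0.0
```

jog_arm([
  {"tx": 0,"ty": 0,"tz": 0,"wx": 0,"wy": 0,"wz": 0,"claw": 0.6},
  {"tx": 0,"ty": 0,"tz": 0,"wx": 0,"wy": 0,"wz": 0,"claw": 0.5},
  {"tx": 0,"ty": 0,"tz": 0,"wx": 0,"wy": 0,"wz": 0,"claw": 0.5},
  {"tx": 0,"ty": 0,"tz": -0.1,"wx": 0,"wy": 0,"wz": 0,"claw": 0.5},
  {"tx": 0,"ty": 0,"tz": -0.25,"wx": 0,"wy": 0,"wz": 0,"claw": 0.5},
  {"tx": 0,"ty": 0,"tz": -0.346,"wx": 0,"wy": 0,"wz": 0,"claw": 0.5},
  {"tx": -0.15,"ty": 0.003,"tz": -0.38,"wx": 0,"wy": 0,"wz": 0,"claw": 0.5},
  {"tx": -0.292,"ty": 0.005,"tz": -0.413,"wx": 0,"wy": 0,"wz": 0,"claw": 0.5},
  {"tx": -0.292,"ty": 0.005,"tz": -0.413,"wx": 0,"wy": 0,"wz": 0,"claw": 0.5},
  {"tx": -0.292,"ty": 0.005,"tz": -0.413,"wx": 0,"wy": 0,"wz": 0,"claw": 0.5},
])

```text
clock: 11.65
eef_pos: [469.8, -141.4, 210.6]
tool_rot: [3.141, -0.001, 0.229]
force: [0.3, -0.3, -0.2]
width: 42.7
gripper_force: 0.0
```

```bash
python3 - <<'E'
from h import *
st(); p=wrist('w6'); feat(p); print(p['img'].shape)
w=pts(p,np.ones((420,560),bool)); A=np.array([554.9,-119.6]); d=w[:,:2]-A; r=np.hypot(*d.T)
k=(abs(w[:,2]-80)<4)&(r>36)&(r<47)&(d[:,0]>0); m=w[k]; print('index',len(m),m.mean(0), np.arctan2(*(m[:,:2].mean(0)-A)[::-1]))
p=wrist(); c=p['img'][:220,180:400]; cv2.imwrite('pics/w7.png',cv2.resize(c[:,:,::-1],None,fx=2.6,fy=2.6))
E
python3 go.py $(python3 -c "
import math
for t,z in((.85,75),): print(554.9-85*math.cos(.231+t),-119.4-85*math.sin(.231+t),z,.231+t)"); cat cmd.json
```

```text
{'clock': 11.65, 'eef_pos': [469.78, -141.44, 210.64], 'tool_rot': [3.14, -0.0, 0.23], 'force': [0.29, -0.25, -0.18], 'width': 42.66, 'qpos': [0.22, 0.43, 0.03, 1.98, -0.02, 0.73, -1.09]}
bar 1414 [ 554.7 -119.6] [45.8 13.4] adj(mod pi) 3.1400058
post 330 [ 531. -201.] 6.942567348480225 ring 1.0441631910176845 85.13493266631093
skirt 3381 ((557.1419067382812, -119.3938217163086), 31.94577407836914)
(420, 560, 3)
index 87 [ 595.47093988 -110.47583595   79.74175783] 0.2212136203253994
{'tx': np.float64(0.105), 'ty': np.float64(0.208), 'tz': np.float64(0.45), 'wz': np.float64(-0.541)} 
rows>= 3.0404611492337805 5.668218859138534
[514.8021264391085, -194.53348480413524, 75.01299999999998, 1.0807344572538562]
```

View pics/w7.png

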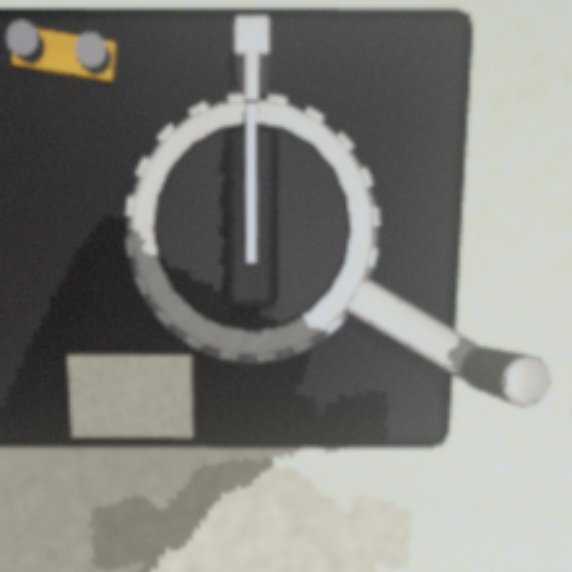

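The crop shows the pointer line at (251,180) in line with the index bar at (251,75) and the post at (525,380), so the knob is aligned. Next I'll cage the post again.

```bash
python3 - <<'E'
import json,numpy as np
from scipy.spatial.transform import Rotation as R
c=json.load(open('cmd.json')); y=c[3]-.541*np.pi/2
p=np.array(c[:3])-R.from_euler('xyz',[np.pi,0,y]).apply(np.array([.105,.208,.45])*300); print(p,y); json.dump([*p,y],open('cmd.json','w'))
E
python3 go.py $(python3 -c "
import math
t=1.044
for z in(200,75): print(554.9-85*math.cos(.231+t),-119.4-85*math.sin(.231+t),z,.231+t)"); cp cmd.json c1.json
python3 arc.py 1.0 .96 .92 .88 .84 .8
```

```text
[ 469.85583664 -140.99993426  210.013     ] 0.23093364445781706
{'tx': np.float64(0.15), 'ty': np.float64(0.24), 'tz': np.float64(0.033), 'wz': np.float64(-0.665)} 
{'tx': np.float64(0.15), 'ty': np.float64(0.24), 'tz': np.float64(0.45), 'wz': np.float64(-0.665)} 
rows>= 3.1896081264004827 6.967403958090803
{'tx': (0.001), 'ty': (-0.013), 'tz': (0.0), 'wz': (0.028)} 
{'tx': (0.001), 'ty': (-0.024), 'tz': (0.0), 'wz': (0.054)} 
{'tx': (0.002), 'ty': (-0.035), 'tz': (0.0), 'wz': (0.079)} 
{'tx': (0.004), 'ty': (-0.046), 'tz': (0.0), 'wz': (0.105)} 
{'tx': (0.006), 'ty': (-0.058), 'tz': (0.0), 'wz': (0.13)} 
{'tx': (0.009), 'ty': (-0.069), 'tz': (0.0), 'wz': (0.156)} 
rows>= 0.4175068861707553 1.6344586728754364
```

jog_arm([
  {"tx": 0.15,"ty": 0.24,"tz": 0.033,"wx": 0,"wy": 0,"wz": -0.665,"claw": 0.5},
  {"tx": 0.15,"ty": 0.24,"tz": 0.033,"wx": 0,"wy": 0,"wz": -0.665,"claw": 0.5},
  {"tx": 0.15,"ty": 0.24,"tz": 0.033,"wx": 0,"wy": 0,"wz": -0.665,"claw": 0.5},
  {"tx": 0.15,"ty": 0.24,"tz": 0.033,"wx": 0,"wy": 0,"wz": -0.665,"claw": 0.5},
  {"tx": 0.15,"ty": 0.24,"tz": 0.033,"wx": 0,"wy": 0,"wz": -0.665,"claw": 0.5},
  {"tx": 0.15,"ty": 0.24,"tz": 0.033,"wx": 0,"wy": 0,"wz": -0.665,"claw": 0.5},
  {"tx": 0.15,"ty": 0.24,"tz": 0.033,"wx": 0,"wy": 0,"wz": -0.665,"claw": 0.5},
  {"tx": 0.15,"ty": 0.24,"tz": 0.033,"wx": 0,"wy": 0,"wz": -0.665,"claw": 0.5},
  {"tx": 0.15,"ty": 0.24,"tz": 0.033,"wx": 0,"wy": 0,"wz": -0.665,"claw": 0.5},
  {"tx": 0.15,"ty": 0.24,"tz": 0.033,"wx": 0,"wy": 0,"wz": -0.665,"claw": 0.5},
])

```text
clock: 12.75
eef_pos: [530.6, -200.6, 199.8]
tool_rot: [-3.141, -0.0, 1.273]
force: [0.1, -0.5, 0.7]
width: 42.7
gripper_force: 0.0
```

jog_arm([
  {"tx": 0,"ty": 0,"tz": 0.1,"wx": 0,"wy": 0,"wz": 0,"claw": 0.5},
  {"tx": 0,"ty": 0,"tz": 0.2,"wx": 0,"wy": 0,"wz": 0,"claw": 0.5},
  {"tx": 0,"ty": 0,"tz": 0.3,"wx": 0,"wy": 0,"wz": 0,"claw": 0.5},
  {"tx": 0,"ty": 0,"tz": 0.38,"wx": 0,"wy": 0,"wz": 0,"claw": 0.5},
  {"tx": 0,"ty": 0,"tz": 0.417,"wx": 0,"wy": 0,"wz": 0,"claw": 0.5},
  {"tx": 0,"ty": 0,"tz": 0.417,"wx": 0,"wy": 0,"wz": 0,"claw": 0.7},
  {"tx": 0,"ty": 0,"tz": 0.417,"wx": 0,"wy": 0,"wz": 0,"claw": 0.7},
  {"tx": 0,"ty": 0,"tz": 0.417,"wx": 0,"wy": 0,"wz": 0,"claw": 0.7},
  {"tx": 0,"ty": 0,"tz": 0.417,"wx": 0,"wy": 0,"wz": 0,"claw": 0.7},
])

```text
clock: 13.65
eef_pos: [531.1, -201.1, 76.2]
tool_rot: [3.139, 0.0, 1.275]
force: [0.2, -0.9, 0.2]
width: 25.8
gripper_force: 0.0
```

jog_arm([
  {"tx": 0.001,"ty": -0.013,"tz": 0,"wx": 0,"wy": 0,"wz": 0.028,"claw": 0.7},
  {"tx": 0.001,"ty": -0.024,"tz": 0,"wx": 0,"wy": 0,"wz": 0.054,"claw": 0.7},
  {"tx": 0.002,"ty": -0.035,"tz": 0,"wx": 0,"wy": 0,"wz": 0.079,"claw": 0.7},
  {"tx": 0.004,"ty": -0.046,"tz": 0,"wx": 0,"wy": 0,"wz": 0.105,"claw": 0.7},
  {"tx": 0.006,"ty": -0.058,"tz": 0,"wx": 0,"wy": 0,"wz": 0.13,"claw": 0.7},
  {"tx": 0.009,"ty": -0.069,"tz": 0,"wx": 0,"wy": 0,"wz": 0.156,"claw": 0.7},
])

```text
clock: 14.25
eef_pos: [511.2, -192.4, 75.3]
tool_rot: [3.141, 0.0, 1.027]
force: [0.8, -0.8, 1.2]
width: 25.3
gripper_force: 0.8
```

```bash
cat > f.py <<'E'
from h import *
import time
F=[];
for i in range(3):
    s=ctrl.read_state(); F.append(s['force']); ctrl.get_image('top')
y=s['tool_rot'][2]; f=np.mean(F,0); th=np.arctan2(s['eef_pos'][1]+119.5,s['eef_pos'][0]-554.9)-.231+np.pi
print('clock',s['clock'],'theta',th%(2*np.pi),'F tan(+=resists clockwise)',np.round([np.dot(g[:2],[np.sin(y),-np.cos(y)]) for g in F],2),'Fz',f[2],'tau',s['torque'])
E
python3 f.py; python3 arc.py .78 .75 .72 .69 .66
```

```text
clock 14.35 theta 0.7893868516350517 F tan(+=resists clockwise) [1.06 1.38 1.12] Fz 0.6427857240543112 tau [-0.0632185  -0.07065214  0.00205355]
{'tx': (-0.0), 'ty': (-0.005), 'tz': (0.0), 'wz': (0.012)} 
{'tx': (0.0), 'ty': (-0.014), 'tz': (0.0), 'wz': (0.031)} 
{'tx': (0.001), 'ty': (-0.022), 'tz': (0.0), 'wz': (0.051)} 
{'tx': (0.001), 'ty': (-0.031), 'tz': (0.0), 'wz': (0.07)} 
{'tx': (0.003), 'ty': (-0.039), 'tz': (0.0), 'wz': (0.089)} 
rows>= 0.23469128658729535 0.9324796274738067
```

jog_arm([
  {"tx": 0,"ty": -0.005,"tz": 0,"wx": 0,"wy": 0,"wz": 0.012,"claw": 0.7},
  {"tx": 0,"ty": -0.014,"tz": 0,"wx": 0,"wy": 0,"wz": 0.031,"claw": 0.7},
  {"tx": 0.001,"ty": -0.022,"tz": 0,"wx": 0,"wy": 0,"wz": 0.051,"claw": 0.7},
  {"tx": 0.001,"ty": -0.031,"tz": 0,"wx": 0,"wy": 0,"wz": 0.07,"claw": 0.7},
  {"tx": 0.003,"ty": -0.039,"tz": 0,"wx": 0,"wy": 0,"wz": 0.089,"claw": 0.7},
])

```text
clock: 14.9
eef_pos: [501.3, -185.4, 74.9]
tool_rot: [-3.141, 0.0, 0.888]
force: [0.5, -0.9, -1.3]
width: 26.1
gripper_force: 0.8
```

```bash
python3 f.py; python3 arc.py .635 .61 .585 .56
```

```text
clock 15.0 theta 0.6512212766946743 F tan(+=resists clockwise) [0.93 0.33 0.21] Fz -0.3007785279835051 tau [ 0.02145477  0.00800182 -0.01185038]
{'tx': (-0.0), 'ty': (-0.007), 'tz': (0.0), 'wz': (0.016)} 
{'tx': (-0.0), 'ty': (-0.014), 'tz': (0.0), 'wz': (0.032)} 
{'tx': (0.0), 'ty': (-0.021), 'tz': (0.0), 'wz': (0.048)} 
{'tx': (0.001), 'ty': (-0.028), 'tz': (0.0), 'wz': (0.063)} 
rows>= 0.1681071087134628 0.660069848661234
```

jog_arm([
  {"tx": 0,"ty": -0.007,"tz": 0,"wx": 0,"wy": 0,"wz": 0.016,"claw": 0.7},
  {"tx": 0,"ty": -0.014,"tz": 0,"wx": 0,"wy": 0,"wz": 0.032,"claw": 0.7},
  {"tx": 0,"ty": -0.021,"tz": 0,"wx": 0,"wy": 0,"wz": 0.048,"claw": 0.7},
  {"tx": 0.001,"ty": -0.028,"tz": 0,"wx": 0,"wy": 0,"wz": 0.063,"claw": 0.7},
])

```text
clock: 15.45
eef_pos: [495.3, -179.9, 75.0]
tool_rot: [3.141, -0.0, 0.789]
force: [0.6, -0.7, -1.3]
width: 25.6
gripper_force: 0.7
```

```bash
python3 f.py; python3 arc.py .535 .51 .485 .46
```

```text
clock 15.55 theta 0.554617919831208 F tan(+=resists clockwise) [0.91 0.68 0.19] Fz -0.6706347405488432 tau [-0.0136811  -0.04494156 -0.00976604]
{'tx': (-0.0), 'ty': (-0.007), 'tz': (0.0), 'wz': (0.016)} 
{'tx': (0.0), 'ty': (-0.014), 'tz': (0.0), 'wz': (0.032)} 
{'tx': (0.001), 'ty': (-0.022), 'tz': (0.0), 'wz': (0.048)} 
{'tx': (0.001), 'ty': (-0.029), 'tz': (0.0), 'wz': (0.064)} 
rows>= 0.17410341754256295 0.670547147846333
```

jog_arm([
  {"tx": 0,"ty": -0.007,"tz": 0,"wx": 0,"wy": 0,"wz": 0.016,"claw": 0.7},
  {"tx": 0,"ty": -0.014,"tz": 0,"wx": 0,"wy": 0,"wz": 0.032,"claw": 0.7},
  {"tx": 0.001,"ty": -0.022,"tz": 0,"wx": 0,"wy": 0,"wz": 0.048,"claw": 0.7},
])

```text
clock: 15.9
eef_pos: [491.0, -175.4, 75.0]
tool_rot: [3.141, -0.0, 0.714]
force: [2.9, -1.5, -1.7]
width: 25.7
gripper_force: 1.4
```

jog_arm([
  {"tx": 0,"ty": -0.007,"tz": 0,"wx": 0,"wy": 0,"wz": 0.016,"claw": 0.7},
])

```text
clock: 16.0
eef_pos: [489.6, -173.8, 75.0]
tool_rot: [3.141, -0.0, 0.688]
force: [1.6, -2.3, -2.6]
width: 26.0
gripper_force: 1.6
```

```bash
python3 f.py; python3 arc.py .44 .42 .40
```

```text
clock 16.1 theta 0.4578765420294366 F tan(+=resists clockwise) [2.73 2.13 2.44] Fz -1.9460390158652032 tau [-0.34897338 -0.2659364  -0.04049605]
{'tx': (0.0), 'ty': (-0.005), 'tz': (0.0), 'wz': (0.013)} 
{'tx': (0.001), 'ty': (-0.011), 'tz': (0.0), 'wz': (0.026)} 
{'tx': (0.001), 'ty': (-0.017), 'tz': (0.0), 'wz': (0.038)} 
rows>= 0.1021763181955584 0.3981373690337602
```

jog_arm([
  {"tx": 0,"ty": -0.005,"tz": 0,"wx": 0,"wy": 0,"wz": 0.013,"claw": 0.7},
  {"tx": 0.001,"ty": -0.011,"tz": 0,"wx": 0,"wy": 0,"wz": 0.026,"claw": 0.7},
  {"tx": 0.001,"ty": -0.017,"tz": 0,"wx": 0,"wy": 0,"wz": 0.038,"claw": 0.7},
])

```text
clock: 16.45
eef_pos: [486.7, -169.9, 75.0]
tool_rot: [3.14, -0.0, 0.629]
force: [2.7, -5.1, -3.4]
width: 25.6
gripper_force: 2.6
```

```bash
python3 f.py; python3 arc.py .385 .37 .355
```

```text
clock 16.55 theta 0.40043992747297885 F tan(+=resists clockwise) [5.74 4.43 4.33] Fz -3.4786771280605318 tau [-0.82399903 -0.40626654 -0.03051933]
{'tx': (-0.0), 'ty': (-0.004), 'tz': (0.0), 'wz': (0.01)} 
{'tx': (0.0), 'ty': (-0.008), 'tz': (0.0), 'wz': (0.019)} 
{'tx': (0.0), 'ty': (-0.012), 'tz': (0.0), 'wz': (0.029)} 
rows>= 0.07200000000000001 0.3038416763678697
```

jog_arm([
  {"tx": 0,"ty": -0.004,"tz": 0,"wx": 0,"wy": 0,"wz": 0.01,"claw": 0.7},
  {"tx": 0,"ty": -0.008,"tz": 0,"wx": 0,"wy": 0,"wz": 0.019,"claw": 0.7},
  {"tx": 0,"ty": -0.012,"tz": 0,"wx": 0,"wy": 0,"wz": 0.029,"claw": 0.7},
])

```text
clock: 16.9
eef_pos: [484.9, -167.2, 75.0]
tool_rot: [3.14, -0.001, 0.584]
force: [3.2, -5.3, -5.5]
width: 25.6
gripper_force: 3.3
```

```bash
python3 f.py; python3 arc.py .34 .325 .31
```

```text
clock 17.0 theta 0.36475675270896124 F tan(+=resists clockwise) [6.19 6.05 6.36] Fz -5.324090079513621 tau [-0.93683424 -0.59917235 -0.00516358]
{'tx': (0.0), 'ty': (-0.005), 'tz': (0.0), 'wz': (0.01)} 
{'tx': (0.0), 'ty': (-0.009), 'tz': (0.0), 'wz': (0.019)} 
{'tx': (0.0), 'ty': (-0.013), 'tz': (0.0), 'wz': (0.029)} 
rows>= 0.078 0.3038416763678697
```

jog_arm([
  {"tx": 0,"ty": -0.005,"tz": 0,"wx": 0,"wy": 0,"wz": 0.01,"claw": 0.7},
  {"tx": 0,"ty": -0.009,"tz": 0,"wx": 0,"wy": 0,"wz": 0.019,"claw": 0.7},
  {"tx": 0,"ty": -0.013,"tz": 0,"wx": 0,"wy": 0,"wz": 0.029,"claw": 0.7},
])

```text
clock: 17.35
eef_pos: [483.2, -164.5, 75.1]
tool_rot: [3.139, -0.001, 0.538]
force: [5.0, -6.2, -7.4]
width: 25.8
gripper_force: 4.0
```

```bash
python3 f.py; cat cmd.json
```

```text
clock 17.45 theta 0.32678112480663746 F tan(+=resists clockwise) [7.9  6.86 6.91] Fz -6.687992219721054 tau [-1.18160154 -0.66972701 -0.00119076]
[481.92876338746515, -163.27286436499588, 75.01299999999998, 0.5403805208364115]
```

jog_arm([
  {"tx": 0,"ty": -0.002,"tz": 0,"wx": 0,"wy": 0,"wz": 0.004,"claw": 0.7},
  {"tx": 0,"ty": -0.004,"tz": 0,"wx": 0,"wy": 0,"wz": 0.008,"claw": 0.7},
])

```text
clock: 17.7
eef_pos: [482.7, -163.6, 75.1]
tool_rot: [3.139, -0.001, 0.526]
force: [4.6, -7.0, -6.9]
width: 25.7
gripper_force: 4.2
```

```bash
python3 f.py
```

```text
clock 17.8 theta 0.31662647550063605 F tan(+=resists clockwise) [8.39 8.88 7.73] Fz -6.50385719155545 tau [-1.30144411 -0.79938765  0.04100026]
```

About 8.2 N. I'll back off, open and rise.

jog_arm([
  {"tx": 0,"ty": 0.007,"tz": 0,"wx": 0,"wy": 0,"wz": 0,"claw": 0.7},
  {"tx": 0,"ty": 0.016,"tz": 0,"wx": 0,"wy": 0,"wz": 0,"claw": 0.6},
  {"tx": 0,"ty": 0.019,"tz": 0,"wx": 0,"wy": 0,"wz": 0,"claw": 0.5},
  {"tx": 0,"ty": 0.02,"tz": 0,"wx": 0,"wy": 0,"wz": 0,"claw": 0.5},
  {"tx": 0,"ty": 0.02,"tz": 0,"wx": 0,"wy": 0,"wz": 0,"claw": 0.5},
  {"tx": 0,"ty": 0.02,"tz": -0.1,"wx": 0,"wy": 0,"wz": 0,"claw": 0.5},
  {"tx": 0,"ty": 0.02,"tz": -0.25,"wx": 0,"wy": 0,"wz": 0,"claw": 0.5},
  {"tx": -0.05,"ty": 0.02,"tz": -0.4,"wx": 0,"wy": 0,"wz": 0,"claw": 0.5},
  {"tx": -0.1,"ty": 0.02,"tz": -0.45,"wx": 0,"wy": 0,"wz": 0,"claw": 0.5},
  {"tx": -0.1,"ty": 0.02,"tz": -0.45,"wx": 0,"wy": 0,"wz": 0,"claw": 0.5},
  {"tx": -0.1,"ty": 0.02,"tz": -0.45,"wx": 0,"wy": 0,"wz": 0,"claw": 0.5},
])

```text
clock: 18.95
eef_pos: [458.5, -182.1, 209.9]
tool_rot: [-3.141, -0.0, 0.527]
force: [-1.1, 1.0, -0.1]
width: 42.8
gripper_force: 0.0
```

```bash
python3 - <<'E'
from h import *
st(); p=wrist('w8'); feat(p)
E
```

```text
{'clock': 18.95, 'eef_pos': [458.47, -182.07, 209.9], 'tool_rot': [-3.14, -0.0, 0.53], 'force': [-1.13, 0.96, -0.09], 'width': 42.75, 'qpos': [0.32, 0.44, 0.01, 1.97, -0.0, 0.74, -0.72]}
bar 1598 [ 554.9 -119.9] [46.3 14.1] adj(mod pi) 3.1393805
post 292 [ 486.  -169.7] 6.9362359046936035 ring 0.39107309949895885 85.7420891220741
skirt 3524 ((556.895751953125, -120.19454193115234), 31.806804656982422)
```

View pics/w8.png

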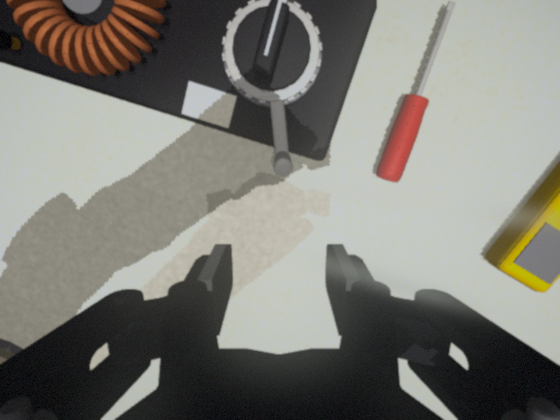

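The view shows the gripper clear, the post at (283,162) with the ring at 0.39 rad, and the knob line at (272,30) still on its mark.

```bash
python3 -c "
from cell import ctrl; print(ctrl.finish_job())"
```

```text
the job is handed in; nothing more can be done
None
```

I freed the ring, set the pointer on the index finger (it measured within about 0.02 rad), re-tightened the ring to about 8 N at the post, backed the gripper clear and handed the job in; no verdict was returned.

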